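# Hang the lab headset on the rail

### The job

Take the orange headset off its sloping rest and hang it by its headband over the blue sleeve in the middle of the crossbar, band square across the bar, one cup on each side and hanging free. The crossbar may be clamped at any height on its posts: lower the headset gently until the bar carries it, without pressing hard, and only then let go; do not drop it. Back away at the end, and leave the yellow spool, the aluminium module and the screwdriver where they are.

Things in the scene. Friction and masses are not known exactly. Their poses are not given: they have to be found in the camera images.
- headset: Rigid headset, about 0.24 kg: dark half-round band 26 mm wide (x), two orange-and-black ear cups. 150 mm tall, 148 mm wide (y); cups 56 deep (x), 66 tall (z), 80 mm free between them. Origin midway between the cups, level with their undersides; z to the crown, y from cup to cup, x across the band. Starts in the rest, its z leaning 0.55 rad from vertical towards the rest's -x.
- band_underside (a point): Middle of the underside of the black crown pad, 136 mm up the headset's z, axes as the headset's: this lies on the bar when hung. Band and pad are 14 mm thick here (z 136 to 150 mm) and flat for 20 mm along y. Pinch the band here across its 26 mm width; fingertips that reach below this point would meet the bar.
- rest: Fixed black sloping headset rest on an aluminium base 140 x 200 mm; origin on the table near its middle, z up. A back board 190 mm wide slopes 0.55 rad from vertical, its top over the rest's -x side; a lip carries the cups, the headset's origin about 30 mm above the table. The board reaches 85 mm up the headset; the band stands free above it.
- stand: Fixed stand: two posts 235 mm high, 260 mm apart along its y, on grey feet; origin on the table midway between them, z up. A rigid round crossbar (diameter 16 mm) runs along y straight above the origin; its middle 110 mm is a blue sleeve, diameter 20 mm. The bar's axis is clamped 165 to 205 mm above the table; the height is not reported: look or feel for it.
- spool: Yellow wire spool, 70 mm diameter, 50 mm tall, upright on the table in the middle, nearer the robot; origin under its middle. Leave alone.
- module: Aluminium module case 120 x 80 x 40 mm lying on the table in the middle, farther out; origin under its middle. Leave alone.
- screwdriver: Screwdriver 180 mm long lying on the table on the left, nearer the robot; handle to its -x. Leave alone.
Mind the look-alikes: they are no part of the job. What is meant by the rest is not turquoise, and is the larger of those in its own colour. There is more than one size of the headset; the job needs the larger.

How it is judged:
By the outcome, as a careful person would: the job done as asked, in the order asked, and still so for the second after the job is handed in, with the robot touching nothing.
It also fails if it takes over 51 s, if anything falls off the work surface, if the arm or the gripper's body presses on something with over 40 N, if the wrist force passes 120 N, or if a joint passes its speed limit or range.

### The arm

A 7-joint arm with a two-finger parallel gripper is mounted at the origin on the work surface. World frame = base frame: x ahead of the robot, y to its left, z up, the work surface at z = 0. Lengths are in m, angles in rad, forces in N, time in s.
With the tool pointing down it reaches from about 0.425 to 0.975 m from the base axis. Payload 16.7 kg.
Tool frame: the origin (TCP) lies at the very end of the fingers, on their centre line; the grasp point (between the pads) lies 19 mm behind it; z points along the fingers, y is the direction in which the jaws open and shut (so a half turn about z gives the same grasp; the last joint's range is limited). The gripper opens to 85 mm and grips with 20 to 120 N. Pads are 22 mm wide; open, the fingers measure 114 mm over their backs; the gripper's body (76 mm by 85 mm) begins 54 mm behind the grasp point. The pads swing forward as they close: fully open they stand 13 mm farther back than shut.
Start: joints at [0.969, 0.426, 0.074, 1.606, -0.034, 1.111, -0.067], TCP at [0.295, -0.607, 0.231] pointing down, gripper open.
Joint ranges: [-2.85, 2.85], [-0.5, 2.14], [-1.23, 1.37], [0.21, 2.46], [-1.02, 4.16], [0.16, 2.05], [-2.73, 2.73]. Speed limits (rad/s): [1.89, 1.89, 2.39, 2.39, 3.01, 3.01, 3.01].

### API

Orientations are given as a unit quaternion [x, y, z, w].
In Python, from bench import observe, get_image, job_done gives the robot as it stands. The module is installed in compiled form; this text tells all that it offers.
- The arm moves only by the tool send_rows, never from a script. Its argument "moves" is a list of rows, each an object with "xyz": the shift along the tool's x, y, z as a fraction of full scale, a list of three; "dr": the turn, a rotation vector about the tool's x, y, z as a fraction of full scale, a list of three; "fingers": the closure in counts, from 0 (fully open) to 255 (shut). A call has 1 to 10 rows; each row shifts and turns the pose as measured when the row begins, along the tool's axes as they then stand; what a row does not reach is not made up. Full scale, the value 1, is 20 mm for a shift and 10 degrees for a turn. A row lasts 1/8 s, in which the tool goes at most 62.5 mm and 10.7 degrees, less where a joint would pass 70% of its speed; a pose out of reach is approached as far as the arm can. A call with a number of a shift or a turn outside -1 to 1 is refused whole. A call with a gripper value outside its range is refused whole. The fingers move at their own pace and stop on an object; the grip force is fixed at half the most. Time passes only in rows, so rows that do not move let the fingers close. It gives the time, the measured TCP pose, the force and the opening at its end, in the units of the state.
- observe(): the state, without advancing time (a new reading comes with each control period).
- get_image(name): name is "side" or "top" or "wrist"; returns a dict with "pixels" (400x640x3 uint8, blue, green, red), "fx", "fy", "cx", "cy" (pixels), "R" (3x3) and "t" (3): a world point X has camera coordinates R X + t; the wrist camera has in their place "T_tool_cam" (4x4, takes a point from camera to tool coordinates, whose origin is the TCP and whose axes are the flange's). Camera axes: x right, y down, z forward; pixel columns grow to the right and rows downward; lengths in m; the calibration is good to about 2 mm. The wrist camera is an equidistant fisheye: a pixel r from the principal point sees the ray r / f radians off the axis. A picture is of the moment at which its call begins: read the wrist's pose just before it. There is no depth.
- job_done(): hands the job in, once; it reports no verdict.
The state is a dict: "time_s": time; "joints": joint angles; "dq": joint speeds; "effort": joint torques, N m; "tcp_pos": TCP position; "orientation": TCP orientation; "force": force on the tool from outside, world axes, zero at the start; "wrist_torque": the same for the moment, N m; "width": opening from 0.0 (shut) to 1.0 (fully open).
Only numpy, scipy, OpenCV 4.12 (cv2) and the standard library are available. Lean on these libraries where they do the work, as an engineer would, in place of code of your own. Each camera call takes 0.05 s, during which the arm holds its last target. There are 200 camera calls.

## Working session

There is one attempt and no reset: what is moved stays moved. The work goes in short steps, Python scripts to look and compute and a tool call to move; the robot and the scene stay as the last step left them, time stands still between calls to the robot, and variables do not carry over. Pictures are saved under pics/ and viewed, about 8 in all and at most 12, crops included, and the job is handed in when it is done.

Besides the shell and the picture viewer there is one more tool, called after "Call:" by a JSON object that holds its "method" and its "body". send_rows: Moves the arm, as the interface text tells. Its arguments: {"type":"object","properties":{"moves":{"type":"array","items":{"type":"object","properties":{"xyz":{"type":"array","items":{"type":"number","minimum":-1,"maximum":1}},"dr":{"type":"array","items":{"type":"number","minimum":-1,"maximum":1}},"fingers":{"type":"number"}}}}},"required":["moves"]}

```bash
mkdir -p pics; cat > h.py <<'E'
import numpy as np, cv2
from bench import observe, get_image, job_done
from scipy.spatial.transform import Rotation as Rn
def snap(n,f):
    g=get_image(n); cv2.imwrite('pics/'+f,np.array(g['pixels'])); return g
def ray(g,u,v):
    d=np.array([(u-g['cx'])/g['fx'],(v-g['cy'])/g['fy'],1.]); R=np.array(g['R']);t=np.array(g['t'])
    return -R.T@t, R.T@d
def onz(g,u,v,z):
    o,d=ray(g,u,v); return o+d*(z-o[2])/d[2]
def proj(g,X):
    c=np.array(g['R'])@np.array(X)+np.array(g['t']); return np.array([g['fx']*c[0]/c[2]+g['cx'],g['fy']*c[1]/c[2]+g['cy']])
def tri(g1,p1,g2,p2):
    o1,d1=ray(g1,*p1);o2,d2=ray(g2,*p2)
    s=np.linalg.lstsq(np.c_[d1,-d2],o2-o1,rcond=None)[0]
    a=o1+d1*s[0];b=o2+d2*s[1]; return (a+b)/2,np.linalg.norm(a-b)
E
python3 - <<'E'
from h import *
import pickle
o=observe();print(o)
d={}
for n in('top','side'):
    g=snap(n,n+'0.png');print(n,g['fx'],g['cx'],g['cy'],np.round(g['R'],3).tolist(),np.round(g['t'],3).tolist());d[n]=g
pickle.dump(d,open('g0.pkl','wb'))
E
```

```text
{'time_s': 0.0, 'joints': array([ 0.96852265,  0.42674782,  0.07386946,  1.60659281, -0.03412447,
        1.110773  , -0.06711241]), 'dq': array([ 1.13330688e-04, -1.45165124e-03,  1.35931816e-03, -1.68088504e-06,
       -1.10967214e-03, -2.62779347e-03, -5.33107721e-04]), 'effort': array([-2.06588418e-03, -9.49831581e+01,  3.75989333e+00, -4.63510072e+01,
        1.90017326e-02,  1.03014323e-02,  1.24170106e-05]), 'tcp_pos': array([ 0.29508627, -0.60664693,  0.23060685]), 'orientation': array([ 9.74491580e-01,  2.24423180e-01, -1.80346467e-04, -6.04086803e-04]), 'force': array([-0.50441312, -0.523969  , -0.60579772]), 'wrist_torque': array([-0.00628431,  0.01381075,  0.01484445]), 'width': 0.9996181459577341}
top 447.52762277960517 312.0343750108992 209.9233246401328 [[-0.018, -1.0, -0.007], [-0.997, 0.019, -0.074], [0.074, 0.005, -0.997]] [0.03, 0.575, 1.085]
side 509.8188588322958 320.4289771694674 191.8637182814839 [[-0.719, -0.694, -0.008], [-0.526, 0.552, -0.647], [0.454, -0.462, -0.762]] [0.399, 0.349, 1.303]
```

View pics/top0.png

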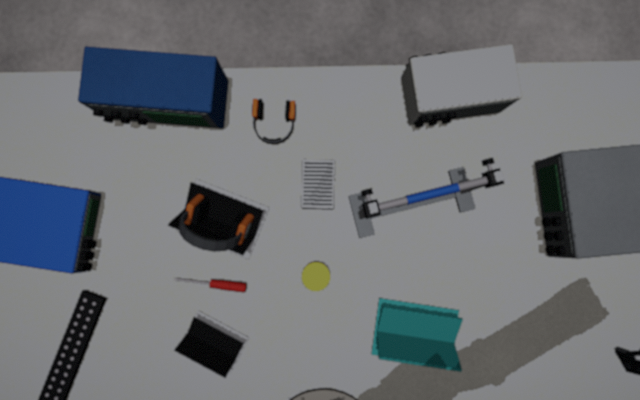

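View pics/side0.png

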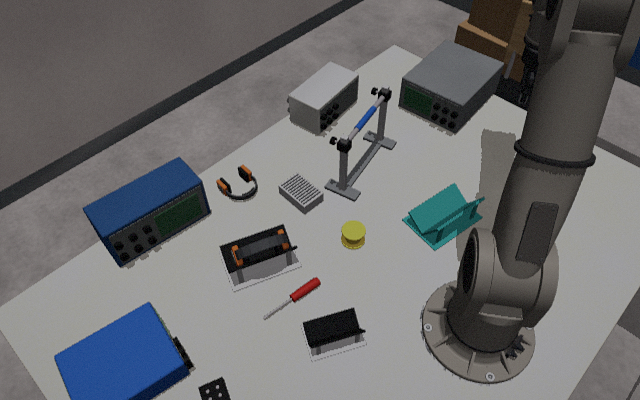

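Top view: headset on the larger black rest around (217,220), with its crown near (208,246). The stand's blue sleeve is around (432,193), the spool at (316,276), the module at (318,184) and the screwdriver at (212,283). In the side view the headset is at about (260,247) and the sleeve at about (368,115).

```bash
python3 - <<'E'
from h import *
import pickle
d=pickle.load(open('g0.pkl','rb'))
t=d['top'];s=d['side']
res={}
for n,g,(x0,y0,x1,y1) in(('top',t,(395,170,470,215)),('side',s,(345,85,395,140))):
    im=np.array(g['pixels']);h=cv2.cvtColor(im,cv2.COLOR_BGR2HSV)
    m=cv2.inRange(h,(100,120,50),(125,255,255));k=np.zeros_like(m);k[y0:y1,x0:x1]=255;m&=k
    p=np.argwhere(m)[:,::-1].astype(float);c=p.mean(0);(cx,cy),wh,a=cv2.minAreaRect(p.astype(np.float32))
    u=np.linalg.svd(p-c,full_matrices=False)[2][0];u*=np.sign(u[0]);q=(p-c)@u
    lo,hi=np.percentile(q,[.5,99.5]);res[n]=(c+u*lo,c+u*hi,c);print(n,len(p),c,wh,res[n][:2])
a=res['top'];b=res['side']
for i in range(3): print(tri(t,a[i],s,b[i]))
# orange
for n,g,(x0,y0,x1,y1) in(('top',t,(165,180,270,260)),('side',s,(215,220,300,290))):
    im=np.array(g['pixels']);h=cv2.cvtColor(im,cv2.COLOR_BGR2HSV)
    m=cv2.inRange(h,(5,120,60),(20,255,255));k=np.zeros_like(m);k[y0:y1,x0:x1]=255;m&=k
    N,l,st,ce=cv2.connectedComponentsWithStats(m)
    print(n,[(st[i].tolist(),ce[i].round(1)) for i in range(1,N) if st[i][4]>15])
A=cv2.resize(np.array(t['pixels'])[170:270,160:280],None,fx=6,fy=5.9,interpolation=cv2.INTER_CUBIC)[:, :]
B=cv2.resize(np.array(s['pixels'])[215:295,210:310],None,fx=6,fy=6,interpolation=cv2.INTER_CUBIC)
A=cv2.resize(np.array(t['pixels'])[175:265,160:275],None,fx=5,fy=5,interpolation=cv2.INTER_CUBIC)
cv2.imwrite('pics/ct.png',cv2.convertScaleAbs(A,alpha=1.8)); cv2.imwrite('pics/cs.png',cv2.convertScaleAbs(B,alpha=1.8))
E
```

```text
top 425 [432.87058824 193.26588235] (8.48874568939209, 52.63022994995117) (array([407.46280467, 199.71132746]), array([457.94709231, 186.90447621]))
side 160 [365.51875 117.55   ] (5.77842903137207, 28.111278533935547) (array([356.83713992, 128.30057549]), array([374.17893661, 106.82595353]))
(array([ 0.57874705, -0.1798334 ,  0.20350588]), np.float64(0.0013604841541234984))
(array([ 0.60232345, -0.28467844,  0.20658674]), np.float64(0.003307350488083211))
(array([ 0.59100491, -0.23274888,  0.20375892]), np.float64(0.0016562009423715992))
top [([185, 194, 19, 30, 217], array([192.3, 206.7])), ([236, 214, 18, 30, 212], array([243.6, 226.2]))]
side [([277, 229, 7, 6, 31], array([280.2, 231.3])), ([282, 243, 7, 6, 36], array([285. , 245.3])), ([231, 245, 12, 21, 91], array([236.4, 255.2]))]
```

View pics/ct.png

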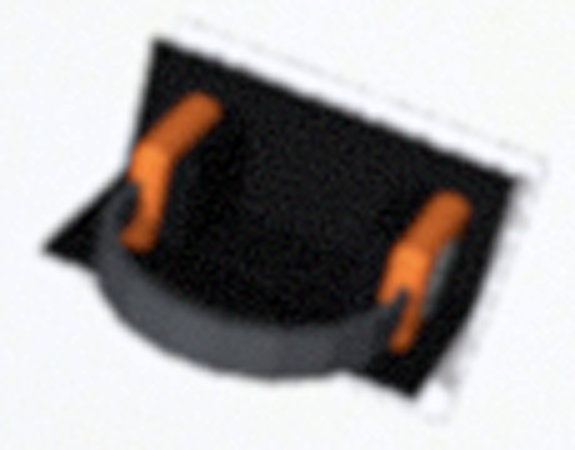

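View pics/cs.png

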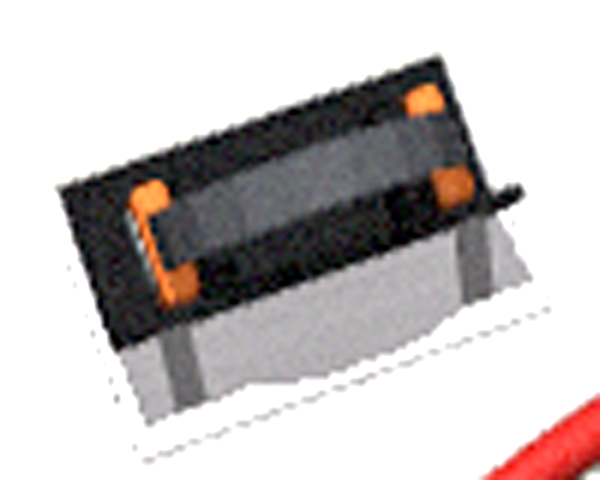

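Enlarged top crop: the grey band arc has its crown middle at about crop (255,352), which is top px (211,245). Side crop: band middle at about (310,180), which is side px (262,245). The blue sleeve triangulates to (0.590,-0.232) with its axis at z≈0.20.

```bash
cat >> h.py <<'E'
def Rt(): 
    o=observe(); return np.array(o['tcp_pos']),Rn.from_quat(o['orientation'])
def plan(p,R,n=None):
    """shift (tool axes, in units) and rotvec (units) from now to p,R"""
    p0,R0=Rt(); s=R0.inv().apply(np.array(p)-p0)/.02; r=(R0.inv()*R).as_rotvec(degrees=True)/10
    print('shift',s.round(2),'rot',r.round(2),'rows>=',np.abs(s).max().round(1),np.abs(r).max().round(1))
def headR(psi,lean=.55): # headset axes
    return Rn.from_euler('z',psi)*Rn.from_euler('y',-lean)
def toolR(H): # tool z=-z_h, tool y = -x_h or x_h : choose nearest the present
    x,y,z=H.as_matrix().T; c=[Rn.from_matrix(np.c_[np.cross(s*x,-z),s*x,-z]) for s in(1,-1)]
    R0=Rt()[1]; return min(c,key=lambda q:(R0.inv()*q).magnitude())
E
python3 - <<'E'
from h import *
import pickle
d=pickle.load(open('g0.pkl','rb'));t=d['top'];s=d['side']
print('cam',ray(t,0,0)[0],ray(s,0,0)[0])
c,e=tri(t,(211,245.3),s,(261.7,245));print('crown',c,e)
L=onz(t,192.3,206.7,.09);Rr=onz(t,243.6,226.2,.09);v=L-Rr;psi=np.arctan2(-v[0],v[1]);print('cups',L,Rr,'mid',(L+Rr)/2,'psi',psi,np.linalg.norm(v))
for nm,q in(('top',(211,245.3)),):print('crown at z',[onz(t,*q,z).round(4) for z in(.155,.16,.165)])
# rest base/board corners: lip white edge in top
H=headR(psi); print('midline offset',((c-(L+Rr)/2)@H.as_matrix()).round(4))
print('tool axes now\n',Rt()[1].as_matrix().round(3))
T=toolR(H);print('toolR\n',T.as_matrix().round(3))
z=H.as_matrix()[:,2]; und=c-.014*z; print('und',und)
plan(c+.10*z,T)
p0,R0=Rt(); plan([.30,-.607,.40],R0)
E
```

```text
cam [0.49301929 0.01315673 1.12472772] [-0.12118028  0.68602841  1.22234409]
crown [0.50201646 0.25239294 0.13337004] 0.025734507385024422
cups [0.58294605 0.29671123 0.09      ] [0.53542736 0.17769602 0.09      ] mid [0.55918671 0.23720362 0.09      ] psi -0.3798732166335335 0.1281508719502256
crown at z [array([0.4927, 0.2382, 0.155 ]), array([0.4927, 0.2371, 0.16  ]), array([0.4927, 0.2359, 0.165 ])]
midline offset [-0.0274 -0.0071  0.0677]
tool axes now
 [[ 0.899  0.437 -0.001]
 [ 0.437 -0.899  0.001]
 [-0.    -0.001 -1.   ]]
toolR
 [[ 0.371  0.792  0.485]
 [ 0.929 -0.316 -0.194]
 [-0.     0.523 -0.853]]
und [0.50881242 0.24967954 0.1214347 ]
shift [ 26.33 -36.03   0.64] rot [-3.01  1.16 -4.12] rows>= 36.0 4.1
shift [ 0.21  0.11 -8.47] rot [0. 0. 0.] rows>= 8.5 0.0
```

Call:
{"method": "send_rows", "body": {"moves": [{"xyz": [0, 0, -1], "dr": [0, 0, 0], "fingers": 0}, {"xyz": [0, 0, -1], "dr": [0, 0, 0], "fingers": 0}, {"xyz": [1, -0.8, -1], "dr": [0, 0, 0], "fingers": 0}, {"xyz": [1, -0.8, -1], "dr": [0, 0, 0], "fingers": 0}, {"xyz": [1, -0.8, -1], "dr": [0, 0, 0], "fingers": 0}, {"xyz": [1, -0.8, -1], "dr": [0, 0, 0], "fingers": 0}, {"xyz": [1, -0.8, -1], "dr": [0, 0, 0], "fingers": 0}, {"xyz": [1, -0.8, -1], "dr": [0, 0, 0], "fingers": 0}, {"xyz": [1, -0.8, 0], "dr": [0, 0, 0], "fingers": 0}, {"xyz": [1, -0.8, 0], "dr": [0, 0, 0], "fingers": 0}]}}

```text
time_s: 1.35
tcp_pos: [0.3841, -0.4176, 0.4084]
orientation: [0.975, 0.223, 0.001, 0.003]
force: [0.9, -0.3, -1.0]
width: 1.0
```

```bash
python3 - <<'E'
from h import *
import pickle
d=pickle.load(open('g0.pkl','rb'));t=d['top'];s=d['side']
print(tri(t,(192.3,206.7),s,(236.4,255.2)),tri(t,(243.6,226.2),s,(283,239)))
H=headR(-.38);z=H.as_matrix()[:,2]
print('t',observe()['time_s'],observe()['joints'].round(2))
plan([.436,.26,.33],toolR(H))
E
```

```text
(array([0.58313702, 0.30284354, 0.05936528]), np.float64(0.006506719286502974)) (array([0.53286612, 0.17937451, 0.05775242]), np.float64(0.01029325007769122))
t 1.35 [ 0.73  0.14 -0.02  1.61  0.    1.39 -0.41]
shift [ 17.03 -29.42   3.77] rot [-2.97  1.17 -4.14] rows>= 29.4 4.1
```

Call:
{"method": "send_rows", "body": {"moves": [{"xyz": [0.6, -1, 0], "dr": [0, 0, 0], "fingers": 0}, {"xyz": [0.6, -1, 0], "dr": [0, 0, 0], "fingers": 0}, {"xyz": [0.6, -1, 0], "dr": [0, 0, 0], "fingers": 0}, {"xyz": [0.6, -1, 0], "dr": [0, 0, 0], "fingers": 0}, {"xyz": [0.6, -1, 0], "dr": [0, 0, 0], "fingers": 0}, {"xyz": [0.6, -1, 0], "dr": [0, 0, 0], "fingers": 0}, {"xyz": [0.6, -1, 0], "dr": [0, 0, 0], "fingers": 0}, {"xyz": [0.6, -1, 0], "dr": [0, 0, 0], "fingers": 0}, {"xyz": [0.6, -1, 0], "dr": [0, 0, 0], "fingers": 0}, {"xyz": [0.6, -1, 0], "dr": [0, 0, 0], "fingers": 0}]}}

```text
time_s: 2.6
tcp_pos: [0.4049, -0.1768, 0.4209]
orientation: [0.975, 0.222, 0.006, 0.008]
force: [0.3, -0.4, -0.4]
width: 0.998
```

Call:
{"method": "send_rows", "body": {"moves": [{"xyz": [0.6, -1, 0], "dr": [0, 0, 0], "fingers": 0}, {"xyz": [0.6, -1, 0], "dr": [0, 0, 0], "fingers": 0}, {"xyz": [0.6, -1, 0], "dr": [0, 0, 0], "fingers": 0}, {"xyz": [0.6, -1, 0], "dr": [0, 0, 0], "fingers": 0}, {"xyz": [0.6, -1, 0], "dr": [0, 0, 0], "fingers": 0}, {"xyz": [0.6, -1, 0], "dr": [0, 0, 0], "fingers": 0}, {"xyz": [0.6, -1, 0], "dr": [0, 0, 0], "fingers": 0}, {"xyz": [0.6, -1, 0], "dr": [0, 0, 0], "fingers": 0}, {"xyz": [0.6, -1, 0], "dr": [0, 0, 0], "fingers": 0}, {"xyz": [0.6, -1, 0], "dr": [0, 0, 0], "fingers": 0}]}}

```text
time_s: 3.85
tcp_pos: [0.4246, 0.064, 0.4313]
orientation: [0.975, 0.222, 0.011, 0.013]
force: [0.3, 0.2, 0.8]
width: 1.001
```

Call:
{"method": "send_rows", "body": {"moves": [{"xyz": [0, -1, 0], "dr": [-0.6, 0.25, -0.85], "fingers": 0}, {"xyz": [0, -1, 0], "dr": [-0.6, 0.25, -0.85], "fingers": 0}, {"xyz": [0, -1, 0], "dr": [-0.6, 0.25, -0.85], "fingers": 0}, {"xyz": [0, -1, 0], "dr": [-0.6, 0.25, -0.85], "fingers": 0}, {"xyz": [0, 0, 0], "dr": [-0.6, 0.25, -0.85], "fingers": 0}]}}

```text
time_s: 4.47
tcp_pos: [0.3763, 0.129, 0.422]
orientation: [0.784, 0.547, 0.168, 0.242]
force: [0.6, -0.1, 1.1]
width: 1.001
```

```bash
python3 - <<'E'
from h import *
H=headR(-.38);z=H.as_matrix()[:,2]
print('t',observe()['time_s'],observe()['joints'].round(2))
plan(np.array([.508,.261,.146])+z*.10,toolR(H))
E
```

```text
t 4.475 [ 0.09 -0.46 -0.69  2.12  0.22  1.03 -1.04]
shift [ 8.55 -4.29  8.6 ] rot [ 0.27 -0.08  0.14] rows>= 8.6 0.3
```

Call:
{"method": "send_rows", "body": {"moves": [{"xyz": [1, -0.5, 0.8], "dr": [0.1, 0, 0.05], "fingers": 0}, {"xyz": [1, -0.5, 0.8], "dr": [0.1, 0, 0.05], "fingers": 0}, {"xyz": [1, -0.5, 0.8], "dr": [0.07, -0.05, 0.05], "fingers": 0}, {"xyz": [1, -0.5, 0.8], "dr": [0, 0, 0], "fingers": 0}, {"xyz": [1, -0.5, 0.8], "dr": [0, 0, 0], "fingers": 0}, {"xyz": [1, -0.5, 0.8], "dr": [0, 0, 0], "fingers": 0}, {"xyz": [1, -0.5, 0.8], "dr": [0, 0, 0], "fingers": 0}, {"xyz": [1, -0.5, 0.8], "dr": [0, 0, 0], "fingers": 0}, {"xyz": [0.5, -0.3, 0.8], "dr": [0, 0, 0], "fingers": 0}, {"xyz": [0, 0, 0], "dr": [0, 0, 0], "fingers": 0}]}}

```text
time_s: 5.72
tcp_pos: [0.4462, 0.2934, 0.2651]
orientation: [0.796, 0.534, 0.164, 0.232]
force: [0.0, 0.5, -0.3]
width: 0.999
```

```bash
python3 - <<'E'
from h import *
import pickle
H=headR(-.38);z=H.as_matrix()[:,2]
plan(np.array([.508,.261,.146])+z*.10,toolR(H))
p,R=Rt(); g=snap('wrist','w1.png'); pickle.dump((p,R.as_quat(),g),open('w1.pkl','wb'))
print({k:v for k,v in g.items() if k!='pixels'},observe()['joints'].round(2))
E
```

```text
shift [-0.37 -0.2   1.89] rot [ 0.15 -0.05 -0.06] rows>= 1.9 0.2
{'fx': 309.70691628693146, 'fy': 309.70691628693146, 'cx': 320.8305308324472, 'cy': 197.66547210737411, 'T_tool_cam': array([[ 1.19697534e-04, -9.50079974e-01, -3.12006457e-01,
         8.00021568e-02],
       [ 9.99999992e-01,  1.29081937e-04, -9.42489990e-06,
         7.86594857e-04],
       [ 4.92288063e-05, -3.12006453e-01,  9.50079981e-01,
        -1.41700660e-01],
       [ 0.00000000e+00,  0.00000000e+00,  0.00000000e+00,
         1.00000000e+00]])} [ 0.01  0.24 -1.19  2.06  0.9   1.16 -2.  ]
```

View pics/w1.png

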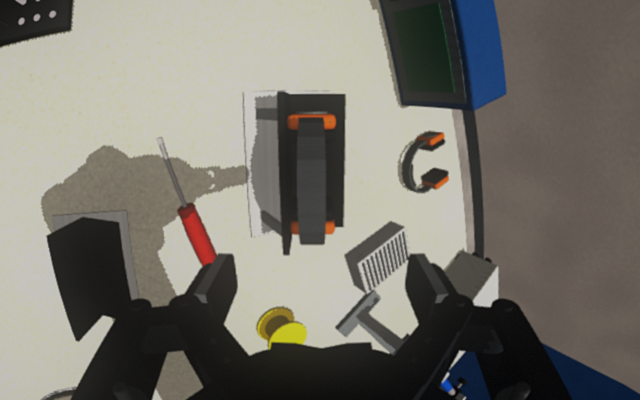

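Wrist view: the band strip runs vertically, about x 297–327 and y 118–245, crown near (311,181). The orange cups are at (312,121) and (313,228), and the fingers are at the lower edge. I'll take precise edges from the pixel data.

```bash
python3 - <<'E'
from h import *
import pickle
p,q,g=pickle.load(open('w1.pkl','rb'));R=Rn.from_quat(q);T=g['T_tool_cam'];im=np.array(g['pixels'])
gr=cv2.cvtColor(im,cv2.COLOR_BGR2GRAY).astype(float)
for a,b in((150,160),(165,175),(175,187),(190,200),(205,215)): print(a,gr[a:b,286:350].mean(0).astype(int).tolist())
print('col',gr[105:256:3,304:318].mean(1).astype(int).tolist())
h=cv2.cvtColor(im,cv2.COLOR_BGR2HSV);m=cv2.inRange(h,(5,120,60),(20,255,255));m[:,:270]=0;m[:,370:]=0
N,l,st,ce=cv2.connectedComponentsWithStats(m);print([(st[i].tolist(),ce[i].round(1)) for i in range(1,N) if st[i][4]>15])
E
```

```text
150 [33, 33, 33, 33, 33, 34, 36, 36, 35, 36, 41, 52, 56, 55, 56, 55, 55, 55, 55, 56, 55, 55, 56, 56, 56, 56, 56, 56, 56, 56, 56, 56, 57, 56, 57, 57, 58, 58, 56, 48, 41, 39, 39, 40, 40, 40, 40, 41, 41, 42, 42, 43, 43, 43, 44, 43, 41, 49, 96, 158, 192, 196, 195, 195]
165 [33, 33, 32, 33, 32, 33, 35, 35, 35, 36, 45, 60, 65, 64, 64, 63, 64, 63, 63, 64, 64, 64, 64, 64, 64, 64, 64, 64, 64, 64, 64, 64, 65, 65, 65, 65, 65, 66, 65, 57, 46, 39, 38, 40, 40, 40, 40, 41, 41, 41, 42, 42, 43, 43, 43, 43, 40, 58, 119, 171, 194, 196, 195, 194]
175 [33, 33, 33, 33, 33, 33, 35, 35, 35, 35, 44, 60, 64, 64, 63, 64, 64, 63, 64, 63, 64, 64, 64, 64, 64, 64, 64, 64, 64, 65, 65, 64, 65, 65, 65, 65, 66, 66, 65, 58, 45, 39, 39, 39, 40, 40, 41, 41, 41, 42, 42, 42, 42, 43, 43, 42, 38, 70, 150, 193, 197, 195, 194, 194]
190 [35, 35, 34, 34, 35, 35, 35, 36, 35, 35, 42, 59, 65, 66, 65, 65, 65, 65, 65, 65, 65, 65, 65, 66, 66, 66, 66, 65, 66, 66, 66, 66, 66, 66, 67, 67, 68, 67, 66, 58, 45, 38, 39, 39, 40, 41, 41, 42, 42, 43, 43, 43, 43, 44, 44, 43, 43, 81, 153, 193, 196, 194, 194, 194]
205 [39, 39, 37, 38, 37, 36, 37, 37, 37, 37, 40, 51, 62, 67, 67, 66, 66, 66, 66, 66, 66, 66, 66, 66, 66, 67, 66, 66, 67, 67, 66, 67, 67, 67, 68, 67, 68, 68, 67, 59, 47, 41, 40, 40, 41, 41, 42, 42, 43, 45, 45, 44, 45, 45, 45, 42, 51, 101, 163, 194, 196, 194, 194, 194]
col [48, 47, 63, 84, 73, 45, 51, 51, 51, 50, 49, 57, 57, 58, 56, 56, 56, 55, 58, 63, 63, 65, 63, 64, 64, 64, 64, 64, 65, 65, 66, 66, 67, 67, 67, 66, 65, 65, 66, 66, 67, 68, 67, 62, 63, 64, 65, 195, 196, 196, 196]
[([287, 113, 50, 17, 457], array([312.1, 120. ])), ([290, 221, 9, 13, 89], array([294.2, 227.2])), ([325, 220, 11, 14, 124], array([329.4, 226.7]))]
```

```bash
cat >> h.py <<'E'
def wray(g,u,v): # ray in tool frame
    x,y=u-g['cx'],v-g['cy'];r=np.hypot(x,y);th=r/g['fx'];T=np.array(g['T_tool_cam'])
    return T[:3,3],T[:3,:3]@np.array([x/r*np.sin(th),y/r*np.sin(th),np.cos(th)])
def wonz(g,u,v,z):
    o,d=wray(g,u,v); return o+d*(z-o[2])/d[2]
def wproj(g,X):
    T=np.array(g['T_tool_cam']);c=T[:3,:3].T@(np.array(X)-T[:3,3]);r=np.hypot(c[0],c[1]);th=np.arctan2(r,c[2])
    return np.array([g['cx'],g['cy']])+g['fx']*th*c[:2]/r
E
python3 - <<'E'
from h import *
import pickle
p,q,g=pickle.load(open('w1.pkl','rb'));R=Rn.from_quat(q);d=pickle.load(open('g0.pkl','rb'));t=d['top'];s=d['side']
und=np.array([.508,.261,.146]);H=headR(-.38);hz=H.as_matrix()[:,2]
print('axes of headset in tool\n',(R.inv()*H).as_matrix().round(3))
print('und in tool',R.inv().apply(und-p),'px crown',wproj(g,R.inv().apply(und+.014*hz-p)))
# crown depth from width 26mm
for z in(.11,.12,.13,.14):
    a=wonz(g,296.7,180,z);b=wonz(g,326,180,z);print(z,'w',np.linalg.norm(b-a).round(4),'mid',((a+b)/2).round(4))
# band tilt: centre col at rows
# cups: wrist-top triangulation
def wr(u,v): 
    o,e=wray(g,u,v); return p+R.apply(o),R.apply(e)
def t2(w,tp):
    o1,d1=wr(*w);o2,d2=ray(t,*tp);k=np.linalg.lstsq(np.c_[d1,-d2],o2-o1,rcond=None)[0];return (o1+d1*k[0]+o2+d2*k[1])/2,np.linalg.norm(o1+d1*k[0]-o2-d2*k[1])
L,e1=t2((312.1,120),(192.3,206.7));Q,e2=t2((312.3,227),(243.6,226.2));print(L,e1,Q,e2)
for zz in(.2,.21,.22,.23): print(zz,wonz(g,312.1,120,zz).round(4),wonz(g,312.3,227,zz).round(4))
E
```

```text
axes of headset in tool
 [[ 0.011  1.     0.008]
 [ 1.    -0.011  0.026]
 [ 0.026  0.008 -1.   ]]
und in tool [-0.00833517 -0.0065986   0.13766387] px crown [313.06313505 198.79181737]
0.11 w 0.0247 mid [ 0.013  -0.0072  0.11  ]
0.12 w 0.0256 mid [ 0.0103 -0.0075  0.12  ]
0.13 w 0.0266 mid [ 0.0077 -0.0078  0.13  ]
0.14 w 0.0276 mid [ 0.005  -0.0082  0.14  ]
[0.58306347 0.30261757 0.06078076] 0.006231712981322489 [0.5300963  0.1787461  0.06729223] 0.01346670948473069
0.2 [ 0.0573 -0.0088  0.2   ] [-0.0693 -0.0095  0.2   ]
0.21 [ 0.0566 -0.0091  0.21  ] [-0.0737 -0.0098  0.21  ]
0.22 [ 0.0559 -0.0093  0.22  ] [-0.0781 -0.0101  0.22  ]
0.23 [ 0.0553 -0.0096  0.23  ] [-0.0825 -0.0104  0.23  ]
```

Call:
{"method": "send_rows", "body": {"moves": [{"xyz": [-0.4, -0.4, 0.8], "dr": [0.15, -0.05, -0.05], "fingers": 0}, {"xyz": [0, 0, 1], "dr": [0, 0, 0], "fingers": 0}, {"xyz": [0, 0, 1], "dr": [0, 0, 0], "fingers": 0}]}}

```text
time_s: 6.15
tcp_pos: [0.4655, 0.2754, 0.2157]
orientation: [0.798, 0.537, 0.154, 0.226]
force: [0.5, -1.2, 0.3]
width: 1.001
```

```bash
cat > a.py <<'E'
from h import *
import pickle
p,q,g=pickle.load(open('w1.pkl','rb'));R=Rn.from_quat(q)
tgt=p+R.apply([-.0083,-.0078,.136]); H=headR(-.38)
print(observe()['joints'].round(3),observe()['time_s']); plan(tgt,toolR(H))
E
python3 a.py
```

```text
[ 0.003  0.326 -1.135  2.103  0.991  1.109 -2.058] 6.15
shift [0.12 0.01 4.06] rot [ 0.03 -0.   -0.03] rows>= 4.1 0.0
```

Call:
{"method": "send_rows", "body": {"moves": [{"xyz": [0.1, 0, 1], "dr": [0, 0, 0], "fingers": 0}, {"xyz": [0, 0, 1], "dr": [0, 0, 0], "fingers": 0}, {"xyz": [0, 0, 0.9], "dr": [0, 0, 0], "fingers": 0}, {"xyz": [0, 0, 0.6], "dr": [0, 0, 0], "fingers": 0}, {"xyz": [0, 0, 0], "dr": [0, 0, 0], "fingers": 0}]}}

```text
time_s: 6.78
tcp_pos: [0.5027, 0.2561, 0.1548]
orientation: [0.799, 0.535, 0.153, 0.228]
force: [0.3, 0.8, 0.6]
width: 1.005
```

```bash
python3 a.py; python3 -c "
from h import *
im=np.array(snap('wrist','w2.png')['pixels']);g=snap('side','s2.png');s=np.array(g['pixels'])
s=cv2.resize(s[190:310,200:330],None,fx=3,fy=3,interpolation=cv2.INTER_CUBIC)
cv2.imwrite('pics/w2c.png',np.hstack([cv2.convertScaleAbs(im[60:400,150:530],alpha=2),np.vstack([s,np.zeros((0,390,3),np.uint8)])[:340]]))"
```

```text
[-0.028  0.448 -1.04   2.129  1.153  1.068 -2.151] 6.775
shift [ 0.33 -0.17  0.37] rot [ 0.03  0.03 -0.06] rows>= 0.4 0.1
```

View pics/w2c.png

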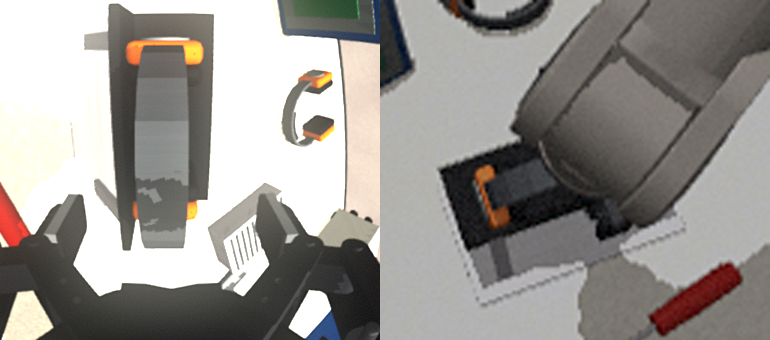

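Wrist crop: the band lies between the open fingers, edges at crop x 135–188, a little left of the finger centre (about 170). The side crop shows the gripper over the band with nothing touching. I'll refine depth from the band width.

```bash
python3 - <<'E'
from h import *
import pickle
p1,q1,g=pickle.load(open('w1.pkl','rb'));tgt=p1+Rn.from_quat(q1).apply([-.0083,-.0078,.136])
p,R=Rt(); z=R.as_matrix()[:,2]
gr=cv2.cvtColor(cv2.imread('pics/w2.png'),cv2.COLOR_BGR2GRAY).astype(float)
c=R.inv().apply(tgt-z*.0125-p);r=wproj(g,c);print('crown tool',c,'px',r)
v=int(r[1])
for off in(-40,-20,-8,0,8):
    row=gr[v+off-3:v+off+4].mean(0);gd=np.gradient(row);a=270+np.argmax(np.abs(gd[270:300]));b=322+np.argmax(np.abs(gd[322:350]));print(v+off,a,b,row[[a-4,a+4,b-4,b+4]].astype(int))
print('col',gr[150:315:4,300:322].mean(1).astype(int).tolist())
for zz in(-.012,-.008,-.004,0,.004):
    A=wonz(g,284.5,v,zz);B=wonz(g,338.5,v,zz);print(zz,np.linalg.norm(A-B),(A+B)/2)
E
```

```text
crown tool [ 0.0058107  -0.00341212 -0.00410508] px [312.46617909 252.53399949]
212 284 338 [28 70 75 42]
232 284 338 [30 70 75 38]
244 285 338 [32 48 67 40]
252 286 338 [33 61 53 45]
260 286 347 [ 35  50  58 129]
col [60, 59, 59, 59, 59, 59, 58, 57, 69, 69, 69, 70, 71, 70, 70, 70, 70, 70, 71, 71, 70, 70, 64, 47, 48, 55, 58, 59, 53, 51, 52, 53, 54, 58, 55, 60, 76, 76, 70, 68, 220, 218]
-0.012 0.025631884430751983 [ 0.01028006 -0.0036617  -0.012     ]
-0.008 0.0264223780010766 [ 0.00812982 -0.00379888 -0.008     ]
-0.004 0.02721287157140122 [ 0.00597957 -0.00393607 -0.004     ]
0 0.02800336514172584 [ 0.00382932 -0.00407326  0.        ]
0.004 0.02879385871205046 [ 0.00167908 -0.00421044  0.004     ]
```

Call:
{"method": "send_rows", "body": {"moves": [{"xyz": [0.3, -0.2, 0.32], "dr": [0, 0, -0.05], "fingers": 0}, {"xyz": [0, 0, 0], "dr": [0, 0, 0], "fingers": 0}]}}

```text
time_s: 7.12
tcp_pos: [0.505, 0.2635, 0.1487]
orientation: [0.796, 0.539, 0.153, 0.229]
force: [0.2, -1.0, -0.2]
width: 1.002
```

```bash
python3 a.py
```

```text
[-0.048  0.469 -1.031  2.122  1.171  1.076 -2.162] 7.125
shift [-0.06  0.02  0.13] rot [ 0.04  0.02 -0.  ] rows>= 0.1 0.0
```

Call:
{"method": "send_rows", "body": {"moves": [{"xyz": [-0.05, 0, 0.1], "dr": [0, 0, 0], "fingers": 0}, {"xyz": [0, 0, 0], "dr": [0, 0, 0], "fingers": 255}, {"xyz": [0, 0, 0], "dr": [0, 0, 0], "fingers": 255}, {"xyz": [0, 0, 0], "dr": [0, 0, 0], "fingers": 255}, {"xyz": [0, 0, 0], "dr": [0, 0, 0], "fingers": 255}, {"xyz": [0, 0, 0], "dr": [0, 0, 0], "fingers": 255}, {"xyz": [0, 0, 0], "dr": [0, 0, 0], "fingers": 255}]}}

```text
time_s: 8.0
tcp_pos: [0.5052, 0.2626, 0.1473]
orientation: [0.796, 0.539, 0.153, 0.229]
force: [-0.8, -0.2, -0.1]
width: 0.286
```

```bash
python3 a.py; python3 -c "
from h import *
o=observe();print(o['force'],o['wrist_torque'],o['width'])"
```

```text
[-0.048  0.47  -1.03   2.124  1.175  1.073 -2.165] 8.0
shift [-0.02  0.04  0.06] rot [0.04 0.02 0.  ] rows>= 0.1 0.0
[-0.80365974 -0.15438479 -0.14717672] [ 0.28936992  0.63473611 -0.08751747] 0.28588522168390085
```

Call:
{"method": "send_rows", "body": {"moves": [{"xyz": [0, 0.05, -0.3], "dr": [0, 0, 0], "fingers": 255}, {"xyz": [0, 0.1, -0.5], "dr": [0, 0, 0], "fingers": 255}, {"xyz": [0, 0.2, -0.7], "dr": [0, 0, 0], "fingers": 255}, {"xyz": [0, 0.3, -1], "dr": [0, 0, 0], "fingers": 255}, {"xyz": [0, 0.4, -1], "dr": [0, 0, 0], "fingers": 255}, {"xyz": [0, 0.4, -1], "dr": [0, 0, 0], "fingers": 255}, {"xyz": [0, 0.5, -1], "dr": [0, 0, 0], "fingers": 255}]}}

```text
time_s: 8.88
tcp_pos: [0.4789, 0.2732, 0.2674]
orientation: [0.796, 0.54, 0.153, 0.228]
force: [0.5, -0.8, -3.5]
width: 0.289
```

```bash
cat > b.py <<'E'
from h import *
o=observe();print(o['time_s'],o['joints'].round(2),'F',o['force'].round(1),o['wrist_torque'].round(2),o['width'].round(3))
S=Rn.from_euler('z',.222-np.pi/2)   # headset upright, x_h along -stand y
C=np.array([.5905,-.2323])
import sys
z=float(sys.argv[1]); xy=C if len(sys.argv)<4 else np.array([float(a) for a in sys.argv[2:4]])
T=toolR(S)
print(Rt()[0]);plan([*xy,z],T)
E
python3 b.py .40; python3 b.py .42 .45 .1
```

```text
Traceback (most recent call last):
  File "b.py", line 2, in <module>
    o=observe();print(o['time_s'],o['joints'].round(2),'F',o['force'].round(1),o['wrist_torque'].round(2),o['width'].round(3))
                                                                                                          ^^^^^^^^^^^^^^^^
AttributeError: 'float' object has no attribute 'round'
Traceback (most recent call last):
  File "b.py", line 2, in <module>
    o=observe();print(o['time_s'],o['joints'].round(2),'F',o['force'].round(1),o['wrist_torque'].round(2),o['width'].round(3))
                                                                                                          ^^^^^^^^^^^^^^^^
AttributeError: 'float' object has no attribute 'round'
```

```bash
sed -i "s/o\['width'\].round(3)/o['width']/" b.py; python3 b.py .43; python3 - <<'E'
from h import *
S=Rn.from_euler('z',.222-np.pi/2);T=toolR(S);p,R=Rt()
# orient stage: upright first about tool, keep yaw
rv=(R.inv()*T).as_rotvec(degrees=True)/10;n=13
tgt=np.array([.5905,-.2323,.43])
print('rows (first 4 straight up .16 then)');q=p+[0,0,0]
for k in range(n):
    print(k,(R.inv().apply((tgt-[p[0],p[1],.43])/n)/.02).round(2)*1,(rv/n).round(2)); R=R*Rn.from_rotvec(rv/n*10,degrees=True)
E
```

```text
8.875 [ 0.06  0.25 -1.15  2.03  0.89  1.12 -1.9 ] F [ 0.5 -0.8 -3.5] [ 0.34  0.82 -0.02] 0.2890973696261412
[0.47891102 0.27323041 0.26738327]
shift [-21.44  16.6    0.84] rot [ 2.94 -1.52  5.41] rows>= 21.4 5.4
rows (first 4 straight up .16 then)
0 [-1.65  0.95  0.6 ] [ 0.23 -0.12  0.42]
1 [-1.56  1.09  0.59] [ 0.23 -0.12  0.42]
2 [-1.47  1.22  0.57] [ 0.23 -0.12  0.42]
3 [-1.36  1.34  0.55] [ 0.23 -0.12  0.42]
4 [-1.25  1.46  0.52] [ 0.23 -0.12  0.42]
5 [-1.13  1.57  0.49] [ 0.23 -0.12  0.42]
6 [-1.    1.66  0.45] [ 0.23 -0.12  0.42]
7 [-0.87  1.75  0.4 ] [ 0.23 -0.12  0.42]
8 [-0.73  1.82  0.34] [ 0.23 -0.12  0.42]
9 [-0.59  1.88  0.28] [ 0.23 -0.12  0.42]
10 [-0.45  1.93  0.22] [ 0.23 -0.12  0.42]
11 [-0.3   1.96  0.15] [ 0.23 -0.12  0.42]
12 [-0.15  1.98  0.08] [ 0.23 -0.12  0.42]
```

Call:
{"method": "send_rows", "body": {"moves": [{"xyz": [-0.8, 0.7, -0.1], "dr": [0.37, -0.19, 0.68], "fingers": 255}, {"xyz": [-0.75, 0.8, -0.2], "dr": [0.37, -0.19, 0.68], "fingers": 255}, {"xyz": [-0.7, 0.9, -0.2], "dr": [0.37, -0.19, 0.68], "fingers": 255}, {"xyz": [-0.6, 1, -0.3], "dr": [0.37, -0.19, 0.68], "fingers": 255}, {"xyz": [-0.5, 1, -0.3], "dr": [0.37, -0.19, 0.68], "fingers": 255}, {"xyz": [-0.4, 1, -0.4], "dr": [0.37, -0.19, 0.68], "fingers": 255}, {"xyz": [-0.2, 1, -0.4], "dr": [0.37, -0.19, 0.68], "fingers": 255}, {"xyz": [-0.1, 1, -0.5], "dr": [0.37, -0.19, 0.68], "fingers": 255}]}}

```text
time_s: 9.88
tcp_pos: [0.5031, 0.1183, 0.3642]
orientation: [0.995, 0.102, 0.0, -0.01]
force: [-0.3, 0.9, -2.6]
width: 0.287
```

```bash
python3 b.py .42
```

```text
9.875 [ 0.57  0.17 -1.02  1.73  0.13  1.31 -1.83] F [-0.3  0.9 -2.6] [-0.07  0.03  0.01] 0.2865100226081278
[0.50305693 0.11833324 0.36420116]
shift [ 0.73 17.99 -3.15] rot [-0.11 -0.02 -0.1 ] rows>= 18.0 0.1
```

Call:
{"method": "send_rows", "body": {"moves": [{"xyz": [0, 1, -0.7], "dr": [-0.1, 0, -0.1], "fingers": 255}, {"xyz": [0, 1, -0.7], "dr": [0, 0, 0], "fingers": 255}, {"xyz": [0, 1, -0.7], "dr": [0, 0, 0], "fingers": 255}, {"xyz": [0, 1, -0.7], "dr": [0, 0, 0], "fingers": 255}, {"xyz": [0, 1, -0.5], "dr": [0, 0, 0], "fingers": 255}, {"xyz": [0.1, 1, 0], "dr": [0, 0, 0], "fingers": 255}, {"xyz": [0.1, 1, 0], "dr": [0, 0, 0], "fingers": 255}, {"xyz": [0.1, 1, 0], "dr": [0, 0, 0], "fingers": 255}, {"xyz": [0.1, 1, 0], "dr": [0, 0, 0], "fingers": 255}, {"xyz": [0.1, 1, 0], "dr": [0, 0, 0], "fingers": 255}]}}

```text
time_s: 11.12
tcp_pos: [0.5568, -0.0804, 0.437]
orientation: [0.994, 0.114, 0.004, -0.001]
force: [-0.5, -0.5, -1.7]
width: 0.284
```

```bash
python3 b.py .41
```

```text
11.125 [ 0.79  0.21 -0.9   1.53  0.16  1.47 -1.46] F [-0.5 -0.5 -1.7] [-0.03 -0.04  0.05] 0.28409278474987437
[ 0.55684192 -0.08038767  0.43696231]
shift [-0.09  7.78  1.33] rot [-0.01 -0.05  0.03] rows>= 7.8 0.0
```

Call:
{"method": "send_rows", "body": {"moves": [{"xyz": [0, 1, 0], "dr": [0, 0, 0], "fingers": 255}, {"xyz": [0, 1, 0], "dr": [0, 0, 0], "fingers": 255}, {"xyz": [0, 1, 0], "dr": [0, 0, 0], "fingers": 255}, {"xyz": [0, 1, 0], "dr": [0, 0, 0], "fingers": 255}, {"xyz": [0, 1, 0], "dr": [0, 0, 0], "fingers": 255}, {"xyz": [0, 1, 0], "dr": [0, 0, 0], "fingers": 255}, {"xyz": [0, 1, 0.2], "dr": [0, 0, 0], "fingers": 255}, {"xyz": [0, 1, 0.6], "dr": [0, 0, 0], "fingers": 255}, {"xyz": [0, 0, 0], "dr": [0, 0, 0], "fingers": 255}]}}

```text
time_s: 12.25
tcp_pos: [0.5956, -0.2498, 0.4176]
orientation: [0.994, 0.112, 0.003, -0.002]
force: [-0.8, -0.2, -1.9]
width: 0.285
```

```bash
python3 b.py .41;python3 -c "
from h import *
import pickle
p,R=Rt();w=snap('wrist','w3.png');g=snap('side','s3.png');pickle.dump((p,R.as_quat(),w,g),open('w3.pkl','wb'))
im=np.array(w['pixels']);s=np.array(g['pixels'])
s=cv2.resize(s[40:220,290:430],None,fx=2,fy=2,interpolation=cv2.INTER_CUBIC)
cv2.imwrite('pics/w3c.png',np.hstack([cv2.convertScaleAbs(im[0:360,60:560],alpha=1.6),s]))"
```

```text
12.25 [ 0.88  0.37 -0.81  1.38  0.26  1.5  -1.26] F [-0.8 -0.2 -1.9] [ 0.01  0.05 -0.02] 0.28546850846847416
[ 0.59557945 -0.24980226  0.41760147]
shift [-0.05 -0.91  0.38] rot [-0.02 -0.04  0.02] rows>= 0.9 0.0
```

View pics/w3c.png

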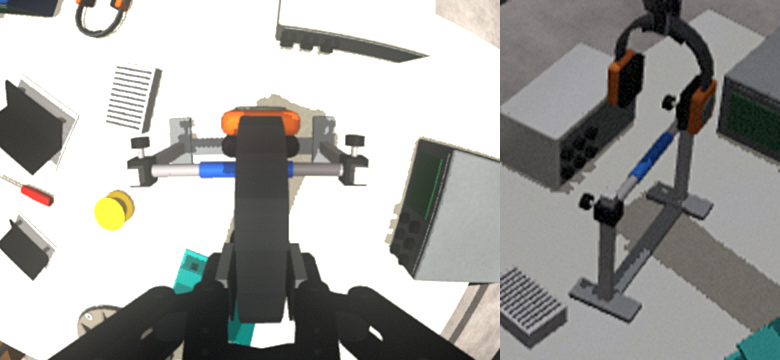

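Wrist crop: the sleeve is at about x 199–292 and y 170, lying parallel to the image x axis. The band is over it, right of the sleeve centre. The side crop shows the headset gripped upright above the bar.

```bash
cat > c.py <<'E'
from h import *
import pickle
p,q,g,_=pickle.load(open('w3.pkl','rb'));R=Rn.from_quat(q)
im=np.array(g['pixels']);h=cv2.cvtColor(im,cv2.COLOR_BGR2HSV)
m=cv2.inRange(h,(105,120,40),(125,255,255));k=np.zeros_like(m);k[150:195,245:375]=255;m&=k
P=np.argwhere(m)[:,::-1].astype(float);print(len(P),P.min(0),P.max(0))
ends=[]
for a,b in((P[:,0].min(),P[:,0].min()+12),(P[:,0].max()-12,P[:,0].max())):
    s=P[(P[:,0]>=a)&(P[:,0]<=b)];rows=np.median(s[:,1]);print(rows,s[:,1].min(),s[:,1].max());ends.append(rows)
for z in(.19,.20,.21):
    zz=p[2]-z; A=wonz(g,P[:,0].min()-.5,ends[0],zz);B=wonz(g,P[:,0].max()+.5,ends[1],zz)
    a=p+R.apply(A);b=p+R.apply(B);v=a-b;print(z,'len',np.linalg.norm(v).round(4),'mid',((a+b)/2).round(4),'yaw',np.arctan2(-v[0],v[1]).round(3))
print('tool y dir',R.as_matrix()[:,1].round(3),'z',R.as_matrix()[:,2].round(3),p)
E
python3 c.py
```

```text
579 [259. 162.] [352. 176.]
170.0 163.0 176.0
169.0 162.0 176.0
0.19 len 0.1162 mid [ 0.589  -0.2316  0.19  ] yaw 0.233
0.2 len 0.1131 mid [ 0.5913 -0.2316  0.2001] yaw 0.233
0.21 len 0.1099 mid [ 0.5936 -0.2317  0.2101] yaw 0.233
tool y dir [ 0.224 -0.975 -0.003] z [ 0.006  0.005 -1.   ] [ 0.59557945 -0.24980226  0.41760147]
```

Call:
{"method": "send_rows", "body": {"moves": [{"xyz": [0, -0.5, 0], "dr": [0, 0, 0], "fingers": 255}, {"xyz": [0, -0.4, 0.3], "dr": [0, 0, 0], "fingers": 255}, {"xyz": [0, 0, 0.5], "dr": [0, 0, 0], "fingers": 255}, {"xyz": [0, 0, 0.5], "dr": [0, 0, 0], "fingers": 255}]}}

```text
time_s: 12.85
tcp_pos: [0.5922, -0.2258, 0.3932]
orientation: [0.993, 0.115, 0.005, -0.001]
force: [0.6, 0.5, -3.2]
width: 0.286
```

```bash
sed -i 's/\[.5905,-.2323\]/[.5912,-.232]/; s/\.222/.228/' b.py; python3 b.py .235
```

```text
12.85 [ 0.87  0.36 -0.82  1.45  0.26  1.44 -1.29] F [ 0.6  0.5 -3.2] [ 0.05 -0.04 -0.01] 0.28576297581865695
[ 0.59215754 -0.22582457  0.39323781]
shift [-0.2   0.3   7.91] rot [-0.01 -0.06  0.02] rows>= 7.9 0.1
```

Call:
{"method": "send_rows", "body": {"moves": [{"xyz": [-0.1, 0.2, 0.7], "dr": [0, -0.06, 0.02], "fingers": 255}, {"xyz": [-0.1, 0.1, 0.9], "dr": [0, 0, 0], "fingers": 255}, {"xyz": [0, 0, 0.9], "dr": [0, 0, 0], "fingers": 255}, {"xyz": [0, 0, 0.9], "dr": [0, 0, 0], "fingers": 255}, {"xyz": [0, 0, 0.9], "dr": [0, 0, 0], "fingers": 255}, {"xyz": [0, 0, 0.9], "dr": [0, 0, 0], "fingers": 255}, {"xyz": [0, 0, 0.5], "dr": [0, 0, 0], "fingers": 255}, {"xyz": [0, 0, 0], "dr": [0, 0, 0], "fingers": 255}]}}

```text
time_s: 13.85
tcp_pos: [0.5883, -0.2334, 0.2684]
orientation: [0.994, 0.113, -0.002, -0.002]
force: [-0.1, -0.7, -1.8]
width: 0.287
```

```bash
python3 b.py .235
```

```text
13.85 [ 0.87  0.43 -0.79  1.62  0.32  1.23 -1.33] F [-0.1 -0.7 -1.8] [-0.03 -0.01 -0.01] 0.28668886264107796
[ 0.58832796 -0.23342754  0.26844947]
shift [ 0.16 -0.03  1.67] rot [-0.02  0.02 -0.01] rows>= 1.7 0.0
```

Call:
{"method": "send_rows", "body": {"moves": [{"xyz": [0.1, 0, 0.5], "dr": [0, 0, 0], "fingers": 255}, {"xyz": [0.05, 0, 0.5], "dr": [0, 0, 0], "fingers": 255}, {"xyz": [0, 0, 0.4], "dr": [0, 0, 0], "fingers": 255}, {"xyz": [0, 0, 0.2], "dr": [0, 0, 0], "fingers": 255}, {"xyz": [0, 0, 0], "dr": [0, 0, 0], "fingers": 255}]}}

```text
time_s: 14.48
tcp_pos: [0.592, -0.2327, 0.2353]
orientation: [0.994, 0.113, -0.001, -0.001]
force: [0.5, 0.3, -3.1]
width: 0.287
```

```bash
python3 b.py .215;python3 -c "
from h import *
g=snap('side','s4.png');w=snap('wrist','w4.png')
s=np.array(g['pixels']);s=cv2.resize(s[50:200,310:430],None,fx=3.5,fy=3.5,interpolation=cv2.INTER_CUBIC)
cv2.imwrite('pics/s4c.png',np.hstack([cv2.convertScaleAbs(s,alpha=1.4),cv2.convertScaleAbs(np.array(w['pixels'])[0:400,140:500],alpha=1.8,beta=0).copy() if 0 else cv2.resize(cv2.convertScaleAbs(np.array(w['pixels'])[60:400,160:480],alpha=1.8),(370,525))]))"
```

```text
14.475 [ 0.85  0.47 -0.78  1.65  0.35  1.17 -1.36] F [ 0.5  0.3 -3.1] [ 0.06  0.02 -0.03] 0.28711091137122097
[ 0.59200187 -0.23268298  0.23531134]
shift [-0.03 -0.04  1.02] rot [-0.01  0.01 -0.01] rows>= 1.0 0.0
```

View pics/s4c.png

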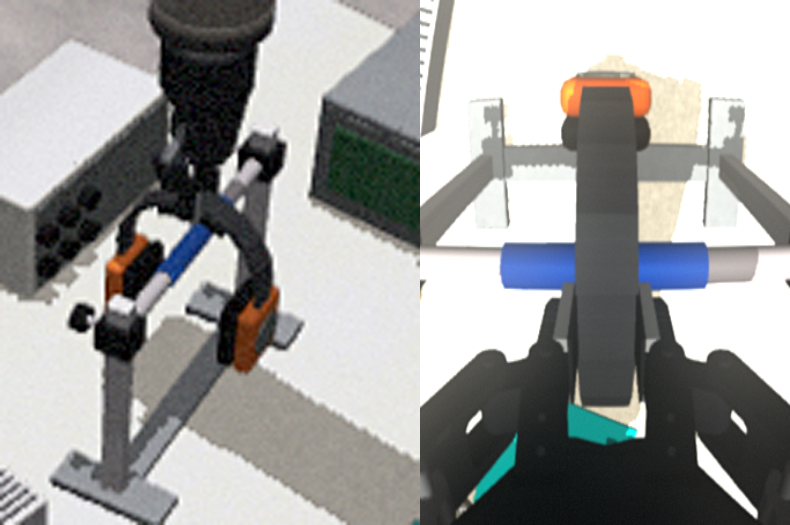

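The headset now straddles the bar, one cup on each side. Sleeve centre is at crop x 604 and band centre at 607, so it's centred. Next is a gentle descent.

Call:
{"method": "send_rows", "body": {"moves": [{"xyz": [0, 0, 0.15], "dr": [0, 0, 0], "fingers": 255}, {"xyz": [0, 0, 0.15], "dr": [0, 0, 0], "fingers": 255}, {"xyz": [0, 0, 0.15], "dr": [0, 0, 0], "fingers": 255}, {"xyz": [0, 0, 0.15], "dr": [0, 0, 0], "fingers": 255}, {"xyz": [0, 0, 0], "dr": [0, 0, 0], "fingers": 255}]}}

```text
time_s: 15.2
tcp_pos: [0.5923, -0.2328, 0.2234]
orientation: [0.994, 0.113, -0.001, -0.001]
force: [0.0, -0.0, -2.2]
width: 0.285
```

Call:
{"method": "send_rows", "body": {"moves": [{"xyz": [0, 0, 0.1], "dr": [0, 0, 0], "fingers": 255}, {"xyz": [0, 0, 0.1], "dr": [0, 0, 0], "fingers": 255}]}}

```text
time_s: 15.45
tcp_pos: [0.5924, -0.2328, 0.2193]
orientation: [0.994, 0.113, -0.0, -0.001]
force: [0.2, 0.3, -3.1]
width: 0.288
```

Call:
{"method": "send_rows", "body": {"moves": [{"xyz": [0, 0, 0.08], "dr": [0, 0, 0], "fingers": 255}, {"xyz": [0, 0, 0.08], "dr": [0, 0, 0], "fingers": 255}]}}

```text
time_s: 15.7
tcp_pos: [0.5924, -0.2328, 0.2159]
orientation: [0.994, 0.113, -0.0, -0.001]
force: [-0.4, 0.8, -2.3]
width: 0.287
```

Call:
{"method": "send_rows", "body": {"moves": [{"xyz": [0, 0, 0.06], "dr": [0, 0, 0], "fingers": 255}]}}

```text
time_s: 15.82
tcp_pos: [0.5924, -0.2328, 0.2146]
orientation: [0.994, 0.113, -0.0, -0.001]
force: [0.3, 0.8, -2.9]
width: 0.286
```

Call:
{"method": "send_rows", "body": {"moves": [{"xyz": [0, 0, 0.06], "dr": [0, 0, 0], "fingers": 255}]}}

```text
time_s: 15.95
tcp_pos: [0.5924, -0.2328, 0.2133]
orientation: [0.994, 0.113, -0.0, -0.001]
force: [-1.1, 1.1, -1.3]
width: 0.291
```

Call:
{"method": "send_rows", "body": {"moves": [{"xyz": [0, 0, 0.05], "dr": [0, 0, 0], "fingers": 255}]}}

```text
time_s: 16.08
tcp_pos: [0.5925, -0.2328, 0.213]
orientation: [0.994, 0.113, -0.0, -0.0]
force: [-7.5, 0.7, 16.2]
width: 0.289
```

Call:
{"method": "send_rows", "body": {"moves": [{"xyz": [0, 0, 0], "dr": [0, 0, 0], "fingers": 255}]}}

```text
time_s: 16.2
tcp_pos: [0.5926, -0.2328, 0.2133]
orientation: [0.994, 0.113, -0.0, -0.0]
force: [-0.3, -0.7, -2.9]
width: 0.281
```

Call:
{"method": "send_rows", "body": {"moves": [{"xyz": [0, 0, 0.02], "dr": [0, 0, 0], "fingers": 255}]}}

```text
time_s: 16.32
tcp_pos: [0.5927, -0.2328, 0.2132]
orientation: [0.994, 0.113, -0.0, -0.0]
force: [-2.3, -0.3, 3.6]
width: 0.29
```

Call:
{"method": "send_rows", "body": {"moves": [{"xyz": [0, 0, 0.02], "dr": [0, 0, 0], "fingers": 255}]}}

```text
time_s: 16.45
tcp_pos: [0.5927, -0.2328, 0.2131]
orientation: [0.994, 0.113, -0.0, -0.0]
force: [-3.8, 1.3, 8.0]
width: 0.285
```

```bash
python3 -c "
from h import *
import pickle
g=snap('side','s5.png');t=snap('top','t5.png');p,R=Rt();w=snap('wrist','w5.png');pickle.dump((p,R.as_quat(),w,g,t),open('w5.pkl','wb'))
s=np.array(g['pixels']);s=cv2.resize(s[60:170,320:410],None,fx=5,fy=5,interpolation=cv2.INTER_CUBIC)
T=cv2.resize(np.array(t['pixels'])[150:260,385:455],None,fx=5,fy=5,interpolation=cv2.INTER_CUBIC)
cv2.imwrite('pics/s5c.png',cv2.convertScaleAbs(np.hstack([s,T]),alpha=1.5));print(p)
# orange cups in top and side
for n,q,(x0,y0,x1,y1) in(('top',t,(385,130,475,260)),('side',g,(320,90,420,190)),('wrist',w,(250,60,400,200))):
    m=cv2.inRange(cv2.cvtColor(np.array(q['pixels']),cv2.COLOR_BGR2HSV),(5,120,60),(20,255,255));k=np.zeros_like(m);k[y0:y1,x0:x1]=255
    N,l,st,ce=cv2.connectedComponentsWithStats(m&k);print(n,[(st[i].tolist(),ce[i].round(1)) for i in range(1,N) if st[i][4]>8])
"
```

```text
[ 0.59270511 -0.23285489  0.21314683]
top [([404, 167, 15, 9, 85], array([410.5, 171. ])), ([419, 222, 13, 10, 85], array([424.8, 226.3]))]
side [([340, 122, 12, 14, 61], array([345.1, 128.4])), ([376, 137, 13, 24, 129], array([380.8, 149.2]))]
wrist [([282, 110, 78, 26, 969], array([320.3, 120.3]))]
```

View pics/s5c.png

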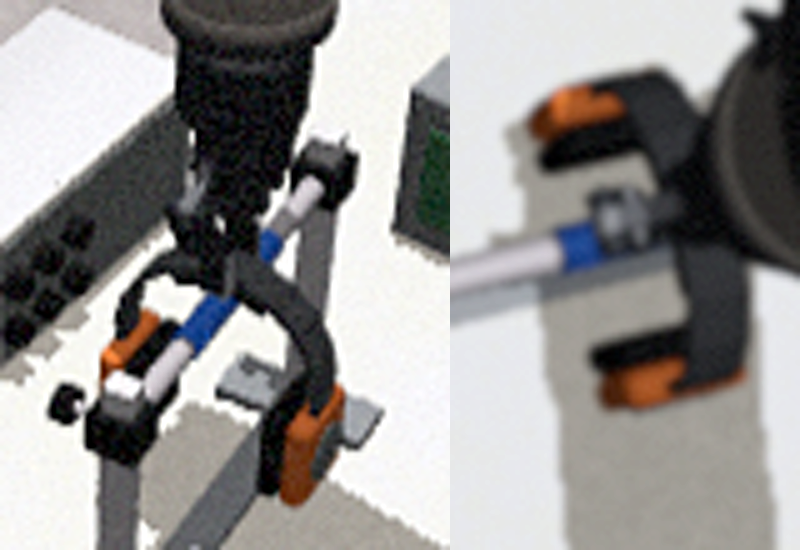

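```bash
python3 -c "
from h import *
import pickle
p,q,w,g,t=pickle.load(open('w5.pkl','rb'));ex=np.array([np.cos(.228),np.sin(.228)])
m=lambda P:round(float((P[:2]-np.array([.5912,-.232]))@ex),4)
for z in(.11,.125,.14):
    a=onz(t,410.5,171,z);b=onz(t,424.8,226.3,z);print(z,'top far',m(a),'near',m(b))
print('tri',[(m(P),P.round(3),e.round(4)) for P,e in(tri(t,(410.5,171),g,(380.8,149.2)),tri(t,(424.8,226.3),g,(345.1,128.4)),tri(t,(410.5,171),g,(345.1,128.4)),tri(t,(424.8,226.3),g,(380.8,149.2)))])
print('tcp',m(p));R=Rn.from_quat(q)
for z in(.08,.1,.12): print('wrist far cup',z,m(p+R.apply(wonz(w,320.3,120.3,p[2]-z))))
o=observe();print(o['force'])
"
```

```text
0.11 top far 0.0663 near -0.0636
0.125 top far 0.0648 near -0.0633
0.14 top far 0.0632 near -0.0629
tri [(0.0157, array([ 0.613, -0.256,  0.049]), np.float64(0.1225)), (-0.0233, array([ 0.552, -0.167,  0.24 ]), np.float64(0.0934)), (0.0601, array([ 0.646, -0.202,  0.146]), np.float64(0.0056)), (-0.0647, array([ 0.526, -0.236,  0.113]), np.float64(0.0026))]
tcp 0.0013
wrist far cup 0.08 0.0636
wrist far cup 0.1 0.065
wrist far cup 0.12 0.0663
[-3.62351227  0.62281871  5.54782718]
```

Call:
{"method": "send_rows", "body": {"moves": [{"xyz": [0, 0, 0], "dr": [0, 0, 0], "fingers": 170}, {"xyz": [0, 0, 0], "dr": [0, 0, 0], "fingers": 100}, {"xyz": [0, 0, 0], "dr": [0, 0, 0], "fingers": 0}, {"xyz": [0, 0, 0], "dr": [0, 0, 0], "fingers": 0}, {"xyz": [0, 0, 0], "dr": [0, 0, 0], "fingers": 0}, {"xyz": [0, 0, 0], "dr": [0, 0, 0], "fingers": 0}]}}

```text
time_s: 17.35
tcp_pos: [0.593, -0.2329, 0.2129]
orientation: [0.994, 0.113, 0.0, -0.0]
force: [0.5, 0.5, 0.5]
width: 0.999
```

Call:
{"method": "send_rows", "body": {"moves": [{"xyz": [0, 0, -0.3], "dr": [0, 0, 0], "fingers": 0}, {"xyz": [0, 0, -0.5], "dr": [0, 0, 0], "fingers": 0}, {"xyz": [0, 0, -1], "dr": [0, 0, 0], "fingers": 0}, {"xyz": [0, 0, -1], "dr": [0, 0, 0], "fingers": 0}, {"xyz": [0, 0, -1], "dr": [0, 0, 0], "fingers": 0}, {"xyz": [0, 0, -1], "dr": [0, 0, 0], "fingers": 0}, {"xyz": [0, 0, -1], "dr": [0, 0, 0], "fingers": 0}]}}

```text
time_s: 18.23
tcp_pos: [0.5931, -0.2326, 0.3388]
orientation: [0.994, 0.113, 0.001, 0.0]
force: [0.3, -1.1, -0.7]
width: 0.997
```

```bash
python3 -c "
from h import *
g=snap('side','s6.png');w=snap('wrist','w6.png');t=snap('top','t6.png')
s=cv2.resize(np.array(g['pixels'])[60:180,320:410],(390,520),interpolation=cv2.INTER_CUBIC)
cv2.imwrite('pics/s6c.png',cv2.convertScaleAbs(np.hstack([s,cv2.resize(np.array(w['pixels'])[40:400,180:460],(404,520))]),alpha=1.5));print(observe()['width'],observe()['force'])"
```

```text
1.0011699825661353 [-0.39902659 -0.3600491  -0.5719634 ]
```

View pics/s6c.png

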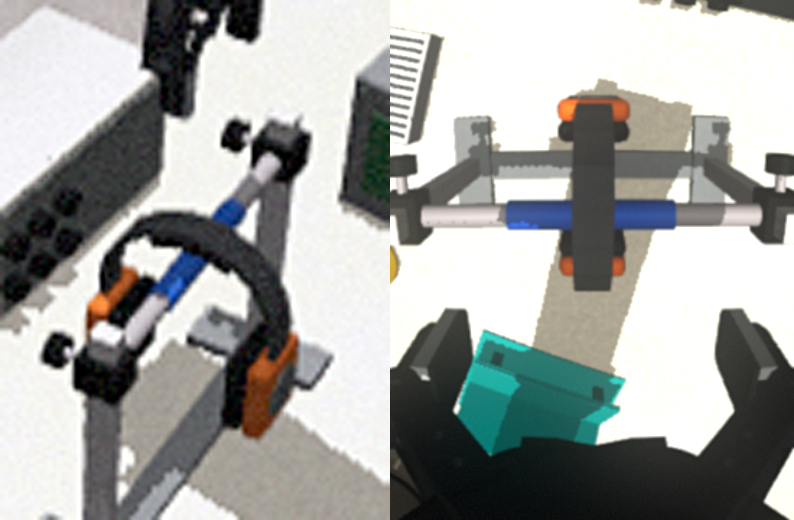

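The headset hangs square on the sleeve, band centre at crop x 593 against sleeve centre 591, with a cup free on each side. I'll back off further, confirm nothing is still moving, and hand in.

Call:
{"method": "send_rows", "body": {"moves": [{"xyz": [0, 0, -1], "dr": [0, 0, 0], "fingers": 0}, {"xyz": [0, 0, -1], "dr": [0, 0, 0], "fingers": 0}, {"xyz": [0, 0, -1], "dr": [0, 0, 0], "fingers": 0}, {"xyz": [0, 0, 0], "dr": [0, 0, 0], "fingers": 0}, {"xyz": [0, 0, 0], "dr": [0, 0, 0], "fingers": 0}, {"xyz": [0, 0, 0], "dr": [0, 0, 0], "fingers": 0}, {"xyz": [0, 0, 0], "dr": [0, 0, 0], "fingers": 0}]}}

```text
time_s: 19.25
tcp_pos: [0.5924, -0.2322, 0.4029]
orientation: [0.994, 0.113, 0.001, 0.0]
force: [0.2, 0.1, -0.4]
width: 1.002
```

```bash
python3 -c "
from h import *
g=snap('side','s7.png');t=snap('top','t7.png')
a=cv2.imread('pics/top0.png').astype(int);b=np.array(t['pixels']).astype(int)
for n,(x0,y0,x1,y1) in dict(spool=(296,256,336,296),module=(298,150,340,216),driver=(170,270,250,295)).items(): print(n,(np.abs(a-b).max(2)[y0:y1,x0:x1]>40).sum())
for f in('s6.png','s7.png'):
    m=cv2.inRange(cv2.cvtColor(cv2.imread('pics/'+f),cv2.COLOR_BGR2HSV),(5,120,60),(20,255,255))[90:190,320:420]
    N,l,st,ce=cv2.connectedComponentsWithStats(m);print([(st[i].tolist(),ce[i].round(1)) for i in range(1,N) if st[i][4]>8])
print(observe()['time_s'],observe()['tcp_pos']);print(job_done())"
```

```text
spool 0
module 0
driver 0
[([20, 32, 12, 13, 60], array([24.8, 38.3])), ([56, 47, 13, 24, 134], array([60.6, 58.9]))]
[([20, 32, 12, 13, 60], array([25. , 38.1])), ([56, 47, 13, 24, 131], array([60.6, 58.9]))]
19.35 [ 0.59247393 -0.23216788  0.40294229]
the job is handed in; nothing more can be done
None
```

The orange headset now hangs over the blue sleeve, band square across the bar, with one cup free on each side. I handed the job in at 19.35 s of the 51 s allowed.

**What I did:** I pinched the larger headset's crown across its band, lifted it along the slope of the rest and turned it upright. I then lowered it until the bar carried it, opened the fingers and backed off upwards to a TCP height of 0.40 m. Contact came at a TCP height of 0.213 m, which puts the bar's axis at about 0.20 m.

**Last checks:**
- **Hang:** the band sat within about 2 mm of the sleeve's middle, and the cups did not move between the last two side views, about 1 s apart.
- **Other items:** the spool, module and screwdriver show no change in the top image.
- **Gripper:** it is fully open and touching nothing, with the force near zero.

**Off nominal:**
- **First contact:** it briefly read 16 N upward. I eased off and let go with the bar carrying about 8–10 N, headset weight included.
- **Sideways force:** a push of 2–8 N showed during contact. I took it for friction, because the cups measured centred on the bar to about 1 mm.

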